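# Press a laminated blank in the bench screw press

### The arm

A 7-joint arm with a two-finger parallel gripper is mounted at the origin on the work surface. World frame = base frame: x ahead of the robot, y to its left, z up, the work surface at z = 0. Lengths are in mm, angles in rad, forces in N, time in s.
With the tool pointing down it reaches from about 400 to 925 mm from the base axis. Payload 4.1 kg.
Tool frame: the origin (TCP) lies midway between the tips of the shut fingers; the grasp point (between the pads) lies 19 mm behind it; z points along the fingers, y is the line along which they close (so a half turn about z gives the same grasp; the last joint's range is limited). The gripper opens to 85 mm and grips with 20 to 120 N. Pads are 22 mm wide; open, the fingers measure 114 mm over their backs; the gripper's body (76 mm by 85 mm) begins 54 mm behind the grasp point. The pads swing forward as they close: fully open they stand 13 mm farther back than shut.
Start: joints at [-1.344, 0.398, 0.045, 1.537, -0.019, 1.207, -0.051], TCP at [208.024, 615.852, 204.447] pointing down, gripper open.
Joint ranges: [-2.82, 2.82], [-0.49, 2.23], [-1.37, 1.46], [0, 2.46], [-1.36, 4.5], [0.23, 2], [-2.94, 2.94]. Speed limits (rad/s): [2.57, 2.57, 3.14, 3.14, 3.14, 3.14, 3.14].

### API

Orientations are given as a unit quaternion [w, x, y, z].
In Python, from bench import arm, imaging, finder gives the robot as it stands.
- The arm moves only by the tool arm_command, never from a script. Its argument "steps" is one flat list of numbers, 4 for each row, row after row: the shift along the tool's x, y, z in units of 25 mm (1.0 is 25 mm), then the turn about the tool's z in units of 6 degrees (1.0 is 6 degrees). A call has 1 to 20 rows; each row shifts and turns the commanded pose from where the row before left it, along the tool's axes as they then stand; what a row does not reach is not made up. A row lasts 1/12 s, in which the tool goes at most 41.7 mm and 7.16 degrees, less where a joint would pass 70% of its speed; a pose out of reach is approached as far as the arm can. A call is refused whole if a number of a shift passes 1 or a number of a turn 1, either way. A call with a gripper value outside its range is refused whole. "fingers" is the closure, from 0 (fully open) to 1 (shut), set as the call begins (left out, the last holds). The fingers move at their own pace and stop on an object; "squeeze" is the grip in N (left out, the last holds). Time passes only in rows, so rows that do not move let the fingers close. It gives the time, the measured TCP pose, the force, the opening and the grip force at its end, in the units of the state.
- arm.sense(): the state, without advancing time (a new reading comes with each control period).
- imaging.snapshot(name): name is "side" or "top" or "wrist"; returns (picture, depth): 480x640x3 uint8, red, green, blue; 480x640 float32, mm along the optical axis (not along the pixel's ray), 0 where there is no reading.
- imaging.get_calibration(name): a dict with "fx", "fy", "cx", "cy" (pixels), "R" (3x3) and "t" (3): a world point X has camera coordinates R X + t. Camera axes: x right, y down, z forward; pixel columns grow to the right and rows downward; lengths in mm; the calibration is good to about 2 mm. A picture is of the moment at which its call begins: read the wrist's pose just before it. get_calibration takes no time and is no camera call; for the wrist camera it gives the pose at the moment of the call.
- arm.hand_in(): hands the job in; it is judged then, once.
Trained networks look in the newest picture that a camera, given by its name, has taken for a name from the list of things; names that differ only in an ending like _2 or _b are one class to them, and where a whole thing is asked for, a point or a joint stands for the part that bears it (a point fixed in the world has none). Each returns a list of dicts, best first, with "p" (0 to 1); they miss things now and then, are a little off and sometimes report something else, mostly with a low value. They report only what shows in the picture. A call takes as long as a camera call. They do not tell look-alikes from the thing itself.
- finder.spot_in(camera, label): "rect" ([left, top, right, bottom] in pixels, round what is visible of it).
- finder.silhouettes(camera, label): "mask" (480x640 bool, what is visible of it) and "rect" ([left, top, right, bottom] in pixels, round what is visible of it).
- finder.mark_of(camera, label): "uv" ([column, row] in pixels: a listed point, or the origin of a listed thing).
The state is a dict: "time_s": time; "joint_positions": joint angles; "joint_vel": joint speeds; "effort": joint torques, N m; "ee_pos": TCP position; "tool_rot": TCP orientation; "ft_force": force on the tool from outside, world axes, zero at the start; "moment": the same for the moment, N m; "gripper_width": opening from 0.0 (shut) to 1.0 (fully open); "finger_force": force on a finger pad.
Only numpy, scipy, OpenCV 4.12 (cv2) and the standard library are available. Lean on these libraries where they do the work, as an engineer would, in place of code of your own. Each camera call takes 0.05 s, during which the arm holds its last target. There are 200 camera calls.

### The job

Slide the striped laminated wood blank lengthways into the bench screw press from its open front, between the guides and fully home against the red stop, and let go of it. Then wind the press down clockwise by its red crank knob until the pressure foot just meets the wood, and give it a quarter of a turn more and no further, leaving the blank clamped, the crank released and the other things on the bench undisturbed.

Things in the scene. Friction and masses are not known exactly. Their poses are not given: they have to be found in the camera images.
- press: green bench screw press (mm), fixed, 215 wide, 265 high. Origin: under the screw's axis, at bench level; +x from the open front (robot's side) to the back, +y left, z up. Green base x -80 to +70. Two posts at x 0, y +83 and -83, in sleeves 40 across and 70 high
- bed_front (a point): middle of the front edge of the press's steel bed, on its top, 40 mm above the bench; press axes. The bed reaches 135 mm back (+x) from here and is 100 wide
- stop_face (a point): front face of the red stop, 13 mm above the bed, at x = 45 in the press's frame; press axes. The stop rises 26 above the bed. Two straight guides, 14 high, 52 apart, run 70 mm forward (-x) from it, then flare outwards for 27 more
- home (a point): where the blank's centre belongs when fully home and flat on the bed (x = -35, y = 0, z = 58 mm in the press's frame); press axes. The blank then sticks out 40 mm in front of the bed
- crosshead (a point): middle of the underside of the crosshead that joins the posts: 210 wide (y), 50 deep (x), 35 high, about 145 mm above the bench. The round pressure foot, 52 across, hangs below it on the axis. The foot's height is not measured and differs each time; at the start the blank passes at least 12 mm under it
- blank_center (a point): centre of the blank: loose block of three glued wood layers side by side (light, dark, light stripes along its length), 160 mm long (its x axis), 48 wide (y), 36 high (z), about 0.2 kg, flat on the bench clear of the press. Both ends alike. To clear the crosshead, hold it across its width near the end away from the press
- blank: the same blank; origin at the centre of its underside
- crank_axis (a point): the crank's vertical turning axis over the press, at the height of the knob's middle (about 240 mm above the bench); fixed. The hub here is 38 across, its top about 20 below this point. Clockwise seen from above lowers the foot, 32 mm per turn; the crank stays where it is left
- knob_center (a point): middle of the red crank knob: upright, 22 mm across, 45 high, spins freely on its pin, 60 from crank_axis; arm's top face 24 below. Moves in a level circle; starts on the far (+x) side. Idle winding takes up to 10 N at the knob; at contact (0.35 to 1 turn on) the push rises 4 to 5 N within 20 degrees, then 2 N per quarter turn (sprung foot). 0.4 turn past contact is too much
- nail_box: bystander, leave alone: open wooden box of nails, 150 x 100 x 50 high (mm); origin at its underside
- tape_roll: bystander, leave alone: white roll of tape lying flat, 90 across, 40 high (mm); origin at its underside
- glue_bottle: bystander, leave alone: orange bottle with red cap, 60 across, 170 high (mm); origin at its underside
- hammer: bystander, leave alone: hammer lying on its side (mm); origin at its underside
- screwdriver: bystander, leave alone: screwdriver lying on the bench (mm); origin at its underside
- offcut: bystander, leave alone: plywood offcut, 130 x 70 x 22 (mm); origin at its underside
- grey_bin: bystander, leave alone: grey plastic bin, 150 x 200 x 75 high (mm); origin at its underside
Not all that is in view belongs to the job. Leave any turquoise look-alike of the blank alone.

How it is judged (in metres and radians):
On the way, in this order (a step that is already met when the one before it is completed fails the run):
1. the blank lies flat on the press bed between the guides, home against the stop, let go (x of blank_center in the frame of press between -0.04 and -0.031 m and y of blank_center in the frame of press between -0.006 and 0.006 m and z of blank_center in the frame of press between 0.052 and 0.063 m and angle between the x axis of blank_center and the x axis of press, either way round below 0.09 rad and angle between the z axis of blank_center and the z axis of press, either way round below 0.06 rad and contact force between blank and the fingers below 0.3 N and contact force between blank and the arm below 0.3 N and contact force between blank and press below 12 N), for 0.2 s.
2. the foot has met the home, unheld blank (x of blank_center in the frame of press between -0.04 and -0.031 m and y of blank_center in the frame of press between -0.006 and 0.006 m and z of blank_center in the frame of press between 0.052 and 0.063 m and angle between the x axis of blank_center and the x axis of press, either way round below 0.09 rad and angle between the z axis of blank_center and the z axis of press, either way round below 0.06 rad and contact force between blank and the fingers below 0.3 N and contact force between blank and the arm below 0.3 N and contact force between blank and press above 20 N), for 0.04 s.
At the end, for the whole second after the job is handed in: The blank lies flat on the bed between the guides (within 6 mm of the middle, 5 degrees), within 5 mm of the stop, at rest and clamped with 69 to 90 N between it and the press, which is 0.14 to 0.39 of a turn past first contact (a quarter gives about 78 N); crank released (x of blank_center in the frame of press between -0.04 and -0.031 m and y of blank_center in the frame of press between -0.006 and 0.006 m and z of blank_center in the frame of press between 0.052 and 0.063 m and angle between the x axis of blank_center and the x axis of press, either way round below 0.09 rad and angle between the z axis of blank_center and the z axis of press, either way round below 0.06 rad and contact force between blank and press between 69 and 90 N and linear speed of blank below 0.02 m/s); the robot touches nothing.
It fails at once if the blank is overpressed or rammed: over 105 N between it and the press (contact force between blank and press above 105 N).
It fails at once if a bystander is shifted by more than 30 mm (distance of any of nail_box, tape_roll, glue_bottle, hammer, screwdriver, offcut, grey_bin from where it was at the start of the episode above 0.03 m).
It also fails if it takes over 72 s, if anything falls off the work surface, if the arm or the gripper's body presses on something with over 40 N, if the wrist force passes 120 N, or if a joint passes its speed limit or range.

## Working session

There is one attempt and no reset: what is moved stays moved. The work goes in short steps, Python scripts to look and compute and a tool call to move; the robot and the scene stay as the last step left them, time stands still between calls to the robot, and variables do not carry over. Pictures are saved under pics/ and viewed, at most 10 in all, crops included, and the job is handed in when it is done.

Besides the shell and the picture viewer there is one more tool, called after "Emit:" as name(argument=value, ...) on one line, values as JSON. arm_command: Moves the arm, as the interface text tells. Its arguments: {"type":"object","properties":{"steps":{"type":"array"},"fingers":{"type":"number"},"squeeze":{"type":"number"}},"required":["steps"]}

```bash
mkdir -p pics; ls; cat > h.py <<'E'
import numpy as np,cv2
from bench import arm,imaging,finder
def snap(c,save=None):
    cal=imaging.get_calibration(c); p,d=imaging.snapshot(c)
    if save: cv2.imwrite('pics/'+save+'.png',p[:,:,::-1])
    return cal,p,d
def ray(cal,uv):
    R=np.array(cal['R']);t=np.array(cal['t']);
    v=np.array([(uv[0]-cal['cx'])/cal['fx'],(uv[1]-cal['cy'])/cal['fy'],1.])
    return -R.T@t, R.T@v
def atz(cal,uv,z):
    o,v=ray(cal,uv); return o+v*(z-o[2])/v[2]
def cloud(cal,d):
    v,u=np.mgrid[0:480,0:640]; R=np.array(cal['R']);t=np.array(cal['t'])
    P=np.stack([(u-cal['cx'])/cal['fx']*d,(v-cal['cy'])/cal['fy']*d,d],-1)
    return (P-t)@R
def tri(c1,u1,c2,u2):
    o1,v1=ray(c1,u1);o2,v2=ray(c2,u2)
    A=np.stack([v1,-v2],1);s=np.linalg.lstsq(A,o2-o1,rcond=None)[0]
    a=o1+v1*s[0];b=o2+v2*s[1];return (a+b)/2,np.linalg.norm(a-b)
E
python3 - <<'E'
from h import *
np.set_printoptions(precision=1,suppress=True)
s=arm.sense();print(s['time_s'],s['ee_pos'],s['tool_rot'],s['ft_force'])
r={}
for c in('side','top'):
    cal,p,d=snap(c,c+'0'); r[c]=cal
    X=cloud(cal,d)
    for n in ['blank_center','knob_center','crank_axis','bed_front','stop_face','home','crosshead']:
        m=finder.mark_of(c,n)[:2]
        r[c,n]=m
        for q in m:
            u=np.array(q['uv']);i=np.clip(u.round().astype(int),0,[639,479]);print(c,n,u,round(q['p'],2),X[i[1],i[0]])
for n in ['blank_center','knob_center','crank_axis','bed_front','stop_face','home','crosshead']:
    if r['side',n] and r['top',n]: print(n,*tri(r['side'],r['side',n][0]['uv'],r['top'],r['top',n][0]['uv']))
a=cv2.imread('pics/side0.png');b=cv2.imread('pics/top0.png')
print(arm.sense()['time_s'])
E
```

```text
pics
0.0 [207.8 615.2 203.3] [-0.   0.2  1.  -0. ] [ 0.  -0.   0.5]
side blank_center [398.5 343.8] 0.92 [411.6 159.4  35.2]
side blank_center [371.7 198.6] 0.73 [ 549.2 -333.3   31.3]
side knob_center [309.7 226.2] 0.59 [ 714.3 -197.8   23. ]
side crank_axis [320. 233.] 0.57 [648.4 -40.5 183.1]
side bed_front [350.7 286. ] 0.62 [556.5   9.6  42.3]
side stop_face [308.6 280.5] 0.73 [645.  109.4 180.3]
side home [334.5 280.1] 0.85 [605.1  -2.1  41.8]
side crosshead [324.9 256.6] 0.77 [620.2  35.3 183.8]
top blank_center [410.9 251.8] 0.86 [ 542.7 -349.    36.9]
top blank_center [285.1 162.9] 0.78 [824.1  41.2  34. ]
top knob_center [303.4 191.1] 0.52 [682.1 -24.3 263.1]
top crank_axis [293.1 212.3] 0.74 [634.4   4.  218.4]
top bed_front [292.6 249.8] 0.72 [549.4  14.1  26.3]
top stop_face [289.1 209.7] 0.87 [638.6  14.4 225.2]
top home [292.8 235.7] 0.81 [591.7  13.9  37. ]
top crosshead [287.9 222.5] 0.58 [609.9  18.5 200.2]
blank_center [  520.7  -537.9 -1060.1] 249.84951771187642
knob_center [680.2 -24.1 225.4] 19.900998456501263
crank_axis [634.6   2.9 233.8] 7.55746686211302
bed_front [552.3  14.2  48.1] 8.687570590514897
stop_face [669.3  25.1  60.2] 1.0013718155872398
home [595.2  13.2  62.2] 11.261751244168478
crosshead [618.7  21.2 166.7] 9.832874379501193
0.8
```

View pics/top0.png

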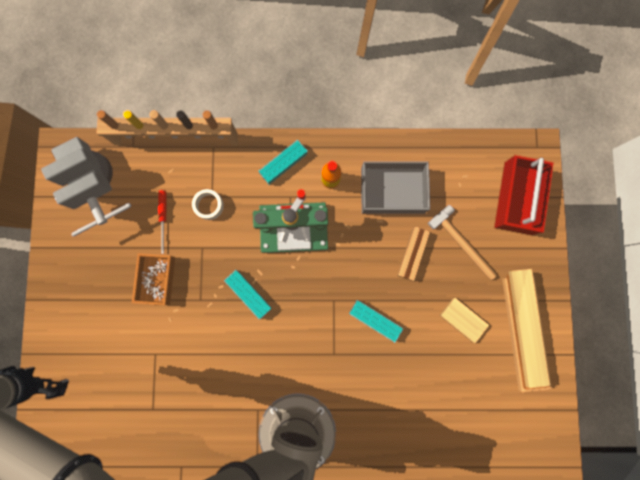

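View pics/side0.png

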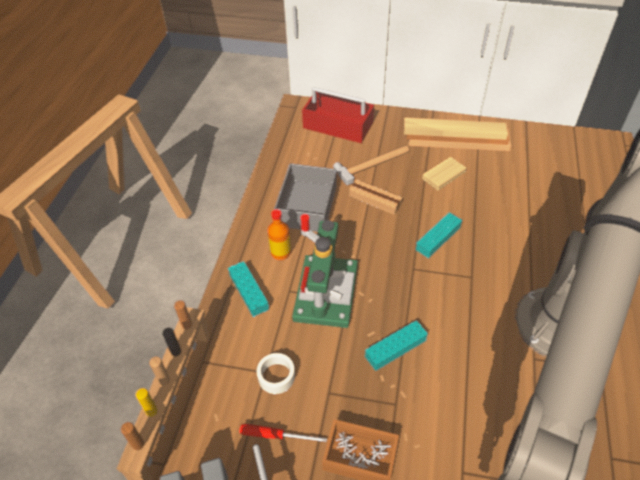

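Top view: striped blank lies at about (415,253), between hammer and press. The press is at (293,228), and its knob at (301,194) on the far side. The turquoise blocks are look-alikes. Next I measure the blank and press from depth.

```bash
python3 - <<'E'
from h import *
np.set_printoptions(precision=3,suppress=True)
for c,box in(('top',(395,222,436,284)),('side',(345,175,402,215))):
    cal,p,d=snap(c); X=cloud(cal,d)
    M=np.zeros((480,640),bool); M[box[1]:box[3],box[0]:box[2]]=1
    m=M&(X[...,2]>28)&(X[...,2]<45)&(d>0)
    n,l,st,ce=cv2.connectedComponentsWithStats(m.astype(np.uint8)); k=1+np.argmax(st[1:,4])
    P=X[l==k]; print(c,'blank',cv2.minAreaRect(P[:,:2].astype(np.float32)),np.median(P[:,2]),len(P))
    # crosshead top z~180 & bed z 40
    m=(X[...,2]>172)&(X[...,2]<192)&(abs(X[...,0]-630)<90)&(abs(X[...,1]-10)<140)
    print(' crosshead',cv2.minAreaRect(X[m][:,:2].astype(np.float32)),m.sum())
    m=(X[...,2]>240)&(X[...,2]<275)&(abs(X[...,0]-650)<110)&(abs(X[...,1]-10)<140)
    print(' knob',np.median(X[m],0),m.sum())
    hsv=cv2.cvtColor(p,cv2.COLOR_RGB2HSV); red=((hsv[...,0]<6)|(hsv[...,0]>174))&(hsv[...,1]>150)&(abs(X[...,0]-640)<150)&(abs(X[...,1])<150)
    n,l,st,ce=cv2.connectedComponentsWithStats(red.astype(np.uint8))
    for k in range(1,n):
        if st[k,4]>8: print(' red',ce[k],st[k,4],np.median(X[l==k],0))
from scipy.spatial.transform import Rotation as Ro
s=arm.sense();q=s['tool_rot'];print(Ro.from_quat([*q[1:],q[0]]).as_matrix(),s['ee_pos'])
cal=imaging.get_calibration('wrist');R=np.array(cal['R']);print(R,-R.T@np.array(cal['t']),cal['fx'])
E
```

```text
top blank ((541.5313110351562, -357.9650573730469), (49.091552734375, 160.49575805664062), 71.05155181884766) 36.00021968406844 827
 crosshead ((627.963134765625, 14.352134704589844), (51.06806945800781, 207.96136474609375), 2.6703011989593506) 1085
 knob [676.192 -18.712 264.03 ] 63
 red [332.254 165.814] 59 [ 776.029 -103.103  170.28 ]
 red [300.922 193.902] 51 [674.144 -19.122 263.924]
 red [285.348 206.957] 23 [677.238  37.016  66.392]
side blank ((541.8447875976562, -356.9736328125), (59.891868591308594, 162.0017852783203), 70.40119934082031) 36.287862040528346 657
 crosshead ((628.887451171875, 17.812957763671875), (51.009681701660156, 212.08766174316406), 2.846987724304199) 1028
 knob [677.48  -10.549 260.117] 103
 red [276.408 214.394] 71 [779.844 -96.168 169.574]
 red [304.652 222.061] 115 [678.545  -8.775 255.843]
 red [304.575 278.149] 87 [679.651  25.217  67.102]
[[-0.947  0.32   0.   ]
 [ 0.32   0.947  0.   ]
 [ 0.     0.    -1.   ]] [208.009 615.87  204.48 ]
[[ 0.321  0.947 -0.002]
 [ 0.908 -0.307  0.285]
 [ 0.269 -0.093 -0.959]] [138.947 638.635 373.819] 343.9713515255253
```

Emit:
arm_command(steps=[-1,-1,-0.1,0,-1,-1,-0.1,0,-1,-1,-0.1,0,-1,-1,-0.1,0,-1,-1,-0.1,0,-1,-1,-0.1,0,-1,-1,-0.1,0,-1,-1,-0.1,0,-1,-1,-0.1,0,-1,-1,-0.1,0,-1,-1,-0.1,0,-1,-1,-0.1,0,-1,-1,-0.1,0,-1,-1,-0.1,0,-1,-1,-0.1,0,-1,-1,-0.1,0,-1,-1,-0.1,0,-1,-1,-0.1,0,-1,-1,-0.1,0,-1,-1,-0.1,0], fingers=0, squeeze=60)

```text
time_s: 2.57
ee_pos: [522.3, -19.4, 254.9]
tool_rot: [0.0, 0.162, 0.987, 0.0]
ft_force: [0.2, 0.5, -0.4]
gripper_width: 1.0
finger_force: 0.0
```

Emit:
arm_command(steps=[-0.2,-0.96,0.44,0,-0.2,-0.96,0.44,0,-0.2,-0.96,0.44,0,-0.2,-0.96,0.44,0,-0.2,-0.96,0.44,0,-0.2,-0.96,0.44,0,-0.2,-0.96,0.44,0,-0.2,-0.96,0.44,0,-0.2,-0.96,0.44,0,-0.2,-0.96,0.44,0,-0.2,-0.96,0.44,0,-0.2,-0.96,0.44,0,-0.2,-0.96,0.44,0,0,0,0,0])

```text
time_s: 3.73
ee_pos: [480.1, -339.5, 109.9]
tool_rot: [-0.001, 0.165, 0.986, -0.002]
ft_force: [0.5, -0.9, 0.4]
gripper_width: 0.998
finger_force: 0.0
```

```bash
cat > b.py <<'E'
from h import *
from scipy.spatial.transform import Rotation as Ro
np.set_printoptions(precision=3,suppress=True)
def pose():
    s=arm.sense();q=s['tool_rot'];R=Ro.from_quat([*q[1:],q[0]]).as_matrix();return s,np.array(s['ee_pos']),R
E
python3 - <<'E'
from b import *
s,e,R=pose()
cal,p,d=snap('wrist','w1');X=cloud(cal,d)
m=(X[...,2]>28)&(X[...,2]<45)&(d>0)&(abs(X[...,0]-541)<130)&(abs(X[...,1]+357)<110)
n,l,st,ce=cv2.connectedComponentsWithStats(m.astype(np.uint8))
for k in range(1,n):
    if st[k,4]>300: P=X[l==k];print(cv2.minAreaRect(P[:,:2].astype(np.float32)),np.median(P[:,2]),len(P))
print(e,R,s['time_s'])
E
```

```text
((540.4110107421875, -358.9632568359375), (48.119651794433594, 160.9808807373047), 70.64068603515625) 35.80775971681042 11203
[ 480.126 -339.461  109.883] [[-0.945  0.326 -0.003]
 [ 0.326  0.945 -0.003]
 [ 0.002 -0.004 -1.   ]] 3.7333
```

View pics/w1.png

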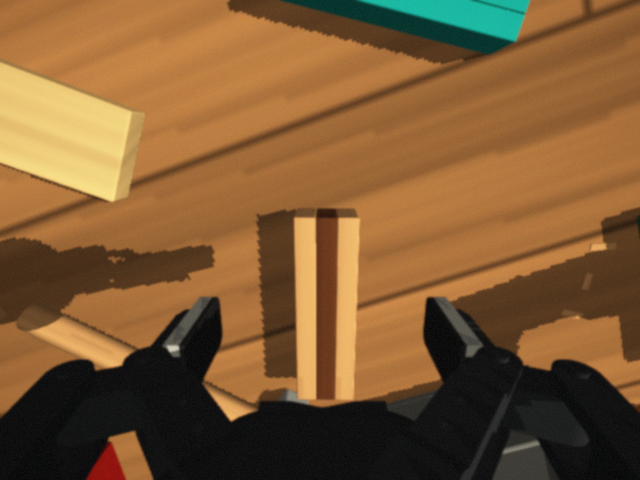

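The wrist view shows the striped blank centred between the fingers, its near end at (326,212). Descend and grip.

Emit:
arm_command(steps=[-0.12,0.07,0.9,0,0,0,0.9,0,0,0,0.9,0,0,0,0.8,0,0,0,0.4,0,0,0,0.25,0,0,0,0,0])

```text
time_s: 4.37
ee_pos: [486.9, -332.5, 7.0]
tool_rot: [-0.001, 0.162, 0.987, 0.0]
ft_force: [-0.5, 0.6, -0.6]
gripper_width: 1.007
finger_force: 0.0
```

Emit:
arm_command(steps=[0,0,0,0,0,0,0,0,0,0,0,0,0,0,0,0,0,0,0,0,0,0,0,0,0,0,0,0,0,0,0,0], fingers=1, squeeze=60)

```text
time_s: 5.03
ee_pos: [488.3, -334.5, 9.2]
tool_rot: [0.002, 0.162, 0.987, -0.0]
ft_force: [-0.7, 0.7, 7.1]
gripper_width: -0.005
finger_force: 3.2
```

```bash
python3 - <<'E'
from b import *
s,e,R=pose()
print(s['gripper_width'],s['finger_force'],e,R)
cal,p,d=snap('wrist','w2')
E
```

```text
-0.004643942327585236 3.196252722409554 [ 488.293 -334.529    9.244] [[-0.947  0.32   0.003]
 [ 0.32   0.947 -0.001]
 [-0.003 -0.    -1.   ]]
```

View pics/w2.png

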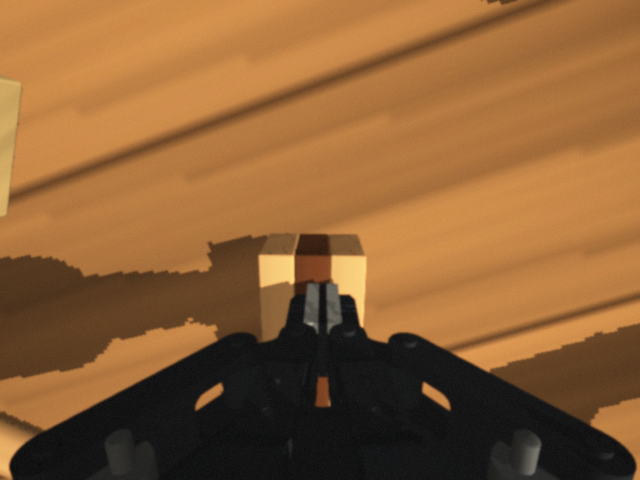

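Fingers are shut and appear over the blank's top at (322,300), with the blank's near end at (312,245), so the grasp missed. I'll check the heights.

```bash
python3 - <<'E'
from b import *
s,e,R=pose()
cal,p,d=snap('wrist');X=cloud(cal,d)
c=np.array(cal['R'])@e+np.array(cal['t']);print('tcp proj',c[0]/c[2]*cal['fx']+cal['cx'],c[1]/c[2]*cal['fy']+cal['cy'],c)
for uv in[(312,288),(333,290),(322,330),(312,245),(285,275),(350,275),(322,395),(100,300),(322,150),(270,320)]: print(uv,d[uv[1],uv[0]],X[uv[1],uv[0]])
print(e,s['ft_force'],s['moment'],s['finger_force'],s['joint_positions'])
for c in('top','side'):
    cal,p,d=snap(c,c+'2');X=cloud(cal,d)
    for q in finder.mark_of(c,'blank_center')[:4]: print(c,q, atz(cal,q['uv'],18))
E
```

```text
tcp proj 323.9719923483601 278.9354594505716 [  0.896  21.462 183.055]
(312, 288) 145.51758 [ 475.84  -335.786   45.031]
(333, 290) 144.33711 [ 478.967 -327.501   46.334]
(322, 330) 118.1543 [ 479.283 -332.391   74.249]
(312, 245) 163.93314 [ 464.483 -332.573   22.256]
(285, 275) 154.05827 [ 470.031 -346.878   35.557]
(350, 275) 154.01796 [ 479.36  -319.305   35.527]
(322, 395) 171.42145 [ 535.987 -351.749   36.647]
(100, 300) 196.96045 [ 463.309 -461.449    0.16 ]
(322, 150) 173.38524 [ 425.301 -314.324   -0.55 ]
(270, 320) 160.28194 [ 488.883 -361.36    35.845]
[ 488.252 -334.539    9.236] [-1.048 -0.027  6.696] [0.069 0.056 0.022] 3.190653746423777 [ 0.094  0.586  0.578  1.867 -0.43   0.811  2.142]
top {'uv': [413.3, 253.0], 'p': 0.82} [ 541.3   -359.954   18.   ]
top {'uv': [247.0, 294.2], 'p': 0.67} [413.291 155.084  18.   ]
top {'uv': [284.3, 160.0], 'p': 0.65} [838.616  44.795  18.   ]
side {'uv': [246.2, 289.9], 'p': 0.93} [837.038  56.834  18.   ]
side {'uv': [394.3, 343.9], 'p': 0.86} [420.718 150.565  18.   ]
side {'uv': [322.0, 235.4], 'p': 0.75} [ 673.072 -172.458   18.   ]
side {'uv': [436.4, 234.2], 'p': 0.7} [ 343.694 -238.054   18.   ]
```

Emit:
arm_command(steps=[0,0,-0.3,0,0,0,-0.5,0,0,0,-0.8,0,0,0,-0.8,0,0,0,0,0])

```text
time_s: 5.75
ee_pos: [489.2, -335.8, 72.2]
tool_rot: [0.004, 0.162, 0.987, -0.001]
ft_force: [0.6, -0.8, -0.4]
gripper_width: -0.001
finger_force: 0.0
```

```bash
python3 - <<'E'
from b import *
s,e,R=pose()
cal,p,d=snap('wrist','w3');X=cloud(cal,d)
c=np.array(cal['R'])@e+np.array(cal['t']);print('tcp proj',c[0]/c[2]*cal['fx']+cal['cx'],c[1]/c[2]*cal['fy']+cal['cy'],c)
m=(X[...,2]>28)&(X[...,2]<45)&(d>0)&(abs(X[...,0]-541)<130)&(abs(X[...,1]+357)<110)
n,l,st,ce=cv2.connectedComponentsWithStats(m.astype(np.uint8))
for k in range(1,n):
    if st[k,4]>300: P=X[l==k];print(cv2.minAreaRect(P[:,:2].astype(np.float32)),np.median(P[:,2]),len(P))
for uv in[(312,288),(312,270),(312,280),(333,290),(322,330)]: print(uv,d[uv[1],uv[0]],X[uv[1],uv[0]])
print(e,s['gripper_width'],s['finger_force'],s['ft_force'],s['moment'])
E
```

```text
tcp proj 323.961902887617 278.96427318657527 [  0.891  21.478 183.064]
((501.15521240234375, -345.1421203613281), (48.1614990234375, 77.77184295654297), 70.7753677368164) 35.80529026529277 5783
((587.6542358398438, -369.9156188964844), (9.559037208557129, 26.835302352905273), 70.48030853271484) 35.88161991527211 352
(312, 288) 145.52324 [ 476.635 -336.909  107.995]
(312, 270) 220.9626 [ 496.027 -346.126   35.637]
(312, 280) 222.69727 [ 502.498 -348.375   35.914]
(333, 290) 142.85027 [ 479.131 -328.452  110.653]
(322, 330) 119.07079 [ 480.446 -333.611  136.416]
[ 489.187 -335.756   72.242] -0.0014372185744294759 0.0 [ 0.591 -0.752 -0.357] [-0.086 -0.047 -0.014]
```

View pics/w3.png

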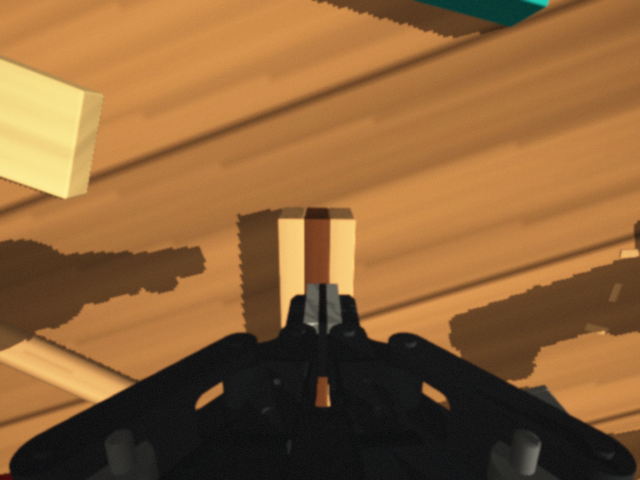

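The shut fingertips show about 36 mm above the reported TCP, and at a reading of 9 they rested on the 36 mm high blank. So the real tips sit about 27 mm above the reported TCP, and the fingers closed above the blank without moving it. I'll regrasp 27 mm lower.

Emit:
arm_command(steps=[0.16,-0.19,0,0,0,0,0,0,0,0,0,0,0,0,0,0,0,0,0,0,0,0,0,0,0,0,0.8,0,0,0,0.8,0,0,0,0.7,0,0,0,0.5,0,0,0,0,0,0,0,0,0], fingers=0)

```text
time_s: 6.8
ee_pos: [481.2, -336.7, -2.8]
tool_rot: [-0.001, 0.162, 0.987, 0.0]
ft_force: [-0.2, -0.5, 0.8]
gripper_width: 0.999
finger_force: 0.0
```

Emit:
arm_command(steps=[0,0,0.4,0,0,0,0.3,0,0,0,0.26,0,0,0,0,0,0,0,0,0])

```text
time_s: 7.22
ee_pos: [481.3, -336.6, -26.8]
tool_rot: [-0.0, 0.162, 0.987, 0.0]
ft_force: [0.3, -0.7, 0.4]
gripper_width: 1.002
finger_force: 0.0
```

Emit:
arm_command(steps=[0,0,-0.2,0,0,0,0,0,0,0,0,0,0,0,0,0,0,0,0,0,0,0,0,0,0,0,0,0,0,0,0,0], fingers=1, squeeze=60)

```text
time_s: 7.88
ee_pos: [482.3, -337.5, -20.3]
tool_rot: [0.001, 0.162, 0.987, -0.0]
ft_force: [-0.3, -0.2, 6.3]
gripper_width: 0.55
finger_force: 63.1
```

Emit:
arm_command(steps=[0,0,-0.6,0,0,0,-1,-0.6,0,0,-1,-0.6,0,0,-1,-0.6,0,0,-1,-0.6,0,0,-0.4,-0.6,0,0,0,-0.57,0.2,0.5,0,0,0.2,0.9,0,0,0.1,0.9,0,0,0.1,0.9,0,0,0.1,0.9,0,0,0.1,0.9,0,0,0.1,0.9,0,0])

```text
time_s: 9.05
ee_pos: [450.9, -189.2, 103.1]
tool_rot: [-0.001, -0.024, 1.0, 0.0]
ft_force: [0.5, -0.2, -1.6]
gripper_width: 0.552
finger_force: 62.2
```

Emit:
arm_command(steps=[0.1,0.9,0,0,0.1,0.9,0,0,0.1,0.9,0,0,0.1,0.9,0,0,0.1,0.9,0,0,0.1,0.9,0,0,0.1,0.9,0,0,0,0.7,0,0,0,0.3,0,0,0,0,0,0,0,0,0,0])

```text
time_s: 9.97
ee_pos: [425.6, -9.7, 103.5]
tool_rot: [-0.0, -0.024, 1.0, -0.0]
ft_force: [0.3, -0.7, -1.8]
gripper_width: 0.551
finger_force: 62.3
```

```bash
cat > fit.py <<'E'
from b import *
s,e,R=pose()
print(s['time_s'],e,np.degrees(np.arctan2(R[1,0],R[0,0])),s['gripper_width'],s['finger_force'],s['ft_force'])
def rects(X,d,lo,hi,cx,cy,rx,ry,mn=100):
    m=(X[...,2]>lo)&(X[...,2]<hi)&(d>0)&(abs(X[...,0]-cx)<rx)&(abs(X[...,1]-cy)<ry)
    n,l,st,ce=cv2.connectedComponentsWithStats(m.astype(np.uint8))
    for k in range(1,n):
        if st[k,4]>mn: P=X[l==k];print('  ',lo,hi,cv2.minAreaRect(P[:,:2].astype(np.float32)),np.median(P[:,2]),len(P))
E
python3 - <<'E'
from fit import *
for c in('top','side'):
    cal,p,d=snap(c,c+'3');X=cloud(cal,d);print(c)
    rects(X,d,172,192,630,16,60,130)
    hsv=cv2.cvtColor(p,cv2.COLOR_RGB2HSV)
    rects(X,d,55,75,677,16,22,40,5)  # stop
    rects(X,d,100,190,470,5,110,70,30)
cal,p,d=snap('wrist','w4');X=cloud(cal,d);print('wrist')
rects(X,d,100,190,470,5,140,70,300)
E
python3 -c "
import cv2,numpy as np
a=cv2.imread('pics/top3.png')[150:300,220:370];b=cv2.imread('pics/side3.png')[190:340,270:420];
cv2.imwrite('pics/c3.png',np.hstack([cv2.resize(x,(400,400)) for x in(a,b)]))"
```

```text
9.9667 [425.567  -9.697 103.51 ] -177.23201859944876 0.550583015080226 62.284687757492065 [ 0.297 -0.732 -1.759]
top
   172 192 ((628.4566650390625, 14.242149353027344), (51.127098083496094, 207.8865203857422), 2.7005550861358643) 182.0935138573831 1087
   55 75 ((678.7152099609375, 35.968902587890625), (33.34466552734375, 11.187047004699707), 87.04562377929688) 66.00803326514512 38
   55 75 ((681.623779296875, -11.194488525390625), (10.110620498657227, 12.33248519897461), 2.3200087547302246) 65.01736009406545 15
   100 190 ((524.6324462890625, -6.20335578918457), (88.12775421142578, 47.88528060913086), 0.6049301624298096) 159.59090816416588 541
side
   172 192 ((628.7244873046875, 14.889610290527344), (50.89727020263672, 217.3660888671875), 2.9518792629241943) 182.24603183470688 1009
   55 75 ((679.429931640625, 20.322589874267578), (12.21105670928955, 70.98970031738281), 2.822666645050049) 65.27175039168323 117
   100 190 ((488.2286071777344, -3.030292510986328), (75.68601989746094, 165.5973663330078), 80.98493194580078) 158.4193883722388 1249
wrist
   100 190 ((431.95086669921875, -9.42123794555664), (50.405094146728516, 111.27536010742188), 1.5108681917190552) 160.08756942356496 30849
```

View pics/c3.png

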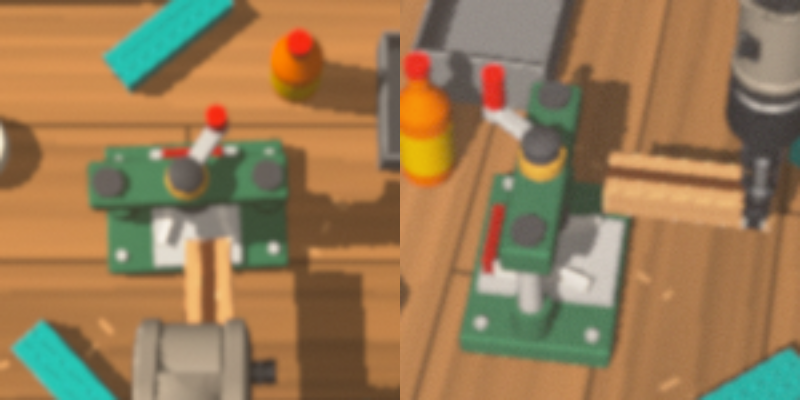

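The crop shows the blank pointing into the press front, about 15 mm right of the press axis. The bed is clear and the knob is at the far right. I'll shift left, lower partway and re-measure.

Emit:
arm_command(steps=[0,0.3,0,0,0,0.32,0.5,0,0,0,0.9,0,0,0,0.8,0,0,0,0.3,0,0,0,0,0,0,0,0,0])

```text
time_s: 10.7
ee_pos: [425.2, 6.2, 41.3]
tool_rot: [-0.0, -0.024, 1.0, -0.0]
ft_force: [-0.6, 0.6, -0.6]
gripper_width: 0.546
finger_force: 62.2
```

```bash
cat > m.py <<'E'
from fit import *
def edges(p,d,X,zt,dz=10):
    hsv=cv2.cvtColor(p,cv2.COLOR_RGB2HSV)
    m=(abs(X[...,2]-zt)<dz)&(d>0)&(abs(X[...,1]-5)<45)&(X[...,0]>330)&(X[...,0]<620)&(hsv[...,1]>60)&(hsv[...,2]>60)
    n,l,st,ce=cv2.connectedComponentsWithStats(m.astype(np.uint8)); k=1+np.argmax(st[1:,4]); return X[l==k]
for c in('top','wrist','side'):
    cal,p,d=snap(c,c+'4');X=cloud(cal,d)
    P=edges(p,d,X,e[2]+56)
    print(c,len(P),P.min(0),P.max(0),cv2.minAreaRect(P[:,:2].astype(np.float32)))
    bx=np.arange(P[:,0].min()+4,P[:,0].max()-4,5); L=[]
    for b in bx:
        q=P[abs(P[:,0]-b)<3.5,1]
        if len(q)>4: L.append((b,q.min(),q.max()))
    L=np.array(L);f=[np.polyfit(L[:,0],L[:,i],1) for i in(1,2)]
    w=np.median(L[:,2]-L[:,1]);print('  yaw lo/hi',np.degrees(np.arctan([f[0][0],f[1][0]])),'width',w,'mid y at 500',(np.polyval(f[0],500)+np.polyval(f[1],500))/2)
    rects(X,d,172,192,630,16,60,130)
E
python3 m.py
```

```text
10.7 [425.167   6.169  41.297] -177.28699052725497 0.5464783643029559 62.18315005302429 [-0.59   0.609 -0.617]
top 490 [477.953 -13.945  88.726] [566.55   34.113 104.925] ((522.3477783203125, 9.897467613220215), (89.02540588378906, 47.42290496826172), 0.7466776371002197)
  yaw lo/hi [0.443 3.473] width 46.95265952049956 mid y at 500 8.478116448854552
   172 192 ((627.9043579101562, 14.195693969726562), (51.036865234375, 207.6740264892578), 2.548334836959839) 181.97423243848328 1083
wrist 14121 [406.461 -20.375  87.406] [457.679  31.368 106.55 ] ((432.306396484375, 5.985506057739258), (50.71702575683594, 51.774024963378906), 1.5591896772384644)
  yaw lo/hi [ 3.006 -0.504] width 47.871149219942126 mid y at 500 7.581287522344983
side 852 [438.125 -17.086  87.311] [570.099  39.679 106.967] ((504.0999755859375, 10.829462051391602), (131.5707550048828, 55.785160064697266), 0.8910306096076965)
  yaw lo/hi [1.292 2.22 ] width 50.575034104252985 mid y at 500 11.03432990651451
   172 192 ((628.6574096679688, 17.631744384765625), (51.01919174194336, 213.13832092285156), 2.837015390396118) 182.52161723087738 1008
```

Emit:
arm_command(steps=[0,0,0.36,0,0,0,0.36,0,0,0,0,0,-0.2,0,0,0,-0.2,0,0,0,-0.2,0,0,0,-0.2,0,0,0,-0.2,0,0,0,0,0,0,0])

```text
time_s: 11.6
ee_pos: [451.9, 7.8, 23.5]
tool_rot: [0.001, -0.024, 1.0, -0.0]
ft_force: [0.4, -0.2, -2.1]
gripper_width: 0.549
finger_force: 62.2
```

Emit:
arm_command(steps=[-0.2,0,0,0,-0.2,0,0,0,-0.2,0,0,0,-0.2,0,0,0,-0.2,0,0,0,-0.2,0,0,0,0,0,0,0])

```text
time_s: 12.18
ee_pos: [481.6, 9.2, 23.3]
tool_rot: [0.001, -0.024, 1.0, -0.0]
ft_force: [0.0, -0.7, -1.0]
gripper_width: 0.553
finger_force: 62.2
```

Emit:
arm_command(steps=[-0.2,0,0,0,-0.2,0,0,0,-0.2,0,0,0,-0.2,0,0,0,-0.2,0,0,0,-0.2,0,0,0,0,0,0,0])

```text
time_s: 12.77
ee_pos: [511.5, 10.7, 23.3]
tool_rot: [0.001, -0.024, 1.0, -0.0]
ft_force: [0.7, -0.6, -1.2]
gripper_width: 0.556
finger_force: 62.2
```

Emit:
arm_command(steps=[-0.2,0,0,0,-0.2,0,0,0,-0.15,0,0,0,0,0,0,0,0,0,0.08,0,0,0,0,0])

```text
time_s: 13.27
ee_pos: [523.1, 11.1, 20.7]
tool_rot: [-0.001, -0.024, 1.0, 0.0]
ft_force: [-0.7, -0.2, -0.4]
gripper_width: 0.551
finger_force: 62.2
```

Emit:
arm_command(steps=[-0.08,0,0,0,-0.08,0,0,0,0,0,0,0])

```text
time_s: 13.52
ee_pos: [528.2, 11.4, 21.3]
tool_rot: [0.0, -0.024, 1.0, 0.0]
ft_force: [1.2, 0.6, -0.9]
gripper_width: 0.551
finger_force: 62.2
```

Emit:
arm_command(steps=[-0.08,0,0,0,-0.04,0,0,0,0,0,0,0])

```text
time_s: 13.77
ee_pos: [530.4, 11.5, 21.1]
tool_rot: [-0.0, -0.024, 1.0, 0.0]
ft_force: [-1.1, 0.4, -1.3]
gripper_width: 0.552
finger_force: 62.4
```

Emit:
arm_command(steps=[-0.08,0,0,0,0,0,0,0])

```text
time_s: 13.93
ee_pos: [530.3, 11.4, 20.6]
tool_rot: [-0.002, -0.024, 1.0, 0.0]
ft_force: [-5.5, -1.0, 0.5]
gripper_width: 0.551
finger_force: 62.5
```

Emit:
arm_command(steps=[-0.06,0,0,0,0,0,0,0])

```text
time_s: 14.1
ee_pos: [530.2, 11.3, 20.2]
tool_rot: [-0.004, -0.024, 1.0, 0.0]
ft_force: [-8.7, -1.2, 3.4]
gripper_width: 0.553
finger_force: 62.7
```

Emit:
arm_command(steps=[0.04,0,0.04,0,0,0,0,0])

```text
time_s: 14.27
ee_pos: [530.3, 11.4, 19.7]
tool_rot: [-0.003, -0.024, 1.0, 0.0]
ft_force: [-6.5, -0.1, 2.8]
gripper_width: 0.554
finger_force: 62.7
```

Emit:
arm_command(steps=[0,0,0,0,0,0,0,0,0,0,0,0,0,0,0,0,0,0,0,0,0,0,0,0], fingers=0)

```text
time_s: 14.77
ee_pos: [533.5, 11.6, 20.3]
tool_rot: [0.0, -0.024, 1.0, 0.0]
ft_force: [0.6, 0.2, -0.0]
gripper_width: 1.006
finger_force: 0.0
```

```bash
python3 - <<'E'
from fit import *
for c in('wrist','top','side'):
    cal,p,d=snap(c,c+'5');X=cloud(cal,d);print(c)
    m=(abs(X[...,2]-76)<7)&(d>0)&(abs(X[...,1]-11)<40)&(X[...,0]>490)&(X[...,0]<603)
    n,l,st,ce=cv2.connectedComponentsWithStats(m.astype(np.uint8));k=1+np.argmax(st[1:,4]);P=X[l==k]
    print(len(P),np.median(P,0),P.min(0),P.max(0),cv2.minAreaRect(P[:,:2].astype(np.float32)))
    rects(X,d,172,192,630,16,60,130); rects(X,d,59,71,680,16,20,50,8)
E
```

```text
14.7667 [533.513  11.611  20.28 ] -177.2421903961075 1.0057054232426954 0.0 [ 0.599  0.176 -0.02 ]
wrist
15347 [533.965  10.943  75.718] [511.034 -13.708  69.   ] [566.117  35.846  77.803] ((538.9461669921875, 11.102804183959961), (54.48270797729492, 48.243896484375), 1.8926507234573364)
topTraceback (most recent call last):
  File "<stdin>", line 5, in <module>
    return _wrapfunc(a, 'argmax', axis=axis, out=out, **kwds)
    return bound(*args, **kwds)
ValueError: attempt to get argmax of an empty sequence
```

Emit:
arm_command(steps=[0,0,-0.5,0,0,0,-1,0,0,0,-1,0,0.4,0,-1,0,0.8,0,-1,0,0.8,0,-1,0,0.8,0,-1,0,0,0,-1,0,0,0,-1,0,0,0,-1,0,0,0,-0.5,0,0,0,0,0,0,0,0,0])

```text
time_s: 15.95
ee_pos: [463.4, 8.2, 270.4]
tool_rot: [0.001, -0.024, 1.0, 0.0]
ft_force: [-0.0, -0.3, 0.4]
gripper_width: 1.002
finger_force: 0.0
```

```bash
python3 - <<'E'
from fit import *
cal,p,d=snap('wrist','w6');X=cloud(cal,d)
rects(X,d,70,82,560,12,75,45,200);rects(X,d,36,46,560,12,60,60,200);rects(X,d,172,192,630,16,60,130,200);rects(X,d,56,71,680,16,25,60,20)
for c in('side','top'):
    cal,p,d=snap(c,c+'6');X=cloud(cal,d);print(c)
    rects(X,d,70,82,560,12,75,45,20);rects(X,d,36,46,580,12,60,60,50);rects(X,d,59,71,680,16,20,50,8)
    rects(X,d,245,275,676,-15,30,40,10)
    for n in('blank_center','home','knob_center','crank_axis'):
        print(n,[(q['uv'],round(q['p'],2)) for q in finder.mark_of(c,n)[:2]])
a=cv2.imread('pics/w6.png');b=cv2.imread('pics/side6.png')[190:340,270:420]
cv2.imwrite('pics/c6.png',np.hstack([cv2.resize(a,(400,300)),cv2.resize(b,(300,300))]))
E
```

```text
15.95 [463.365   8.216 270.376] -177.24527257454753 1.0017218543034876 0.0 [-0.018 -0.319  0.39 ]
   70 82 ((570.2133178710938, 11.979127883911133), (117.2574462890625, 47.86762237548828), 2.2865397930145264) 75.64844693204222 3524
   36 46 ((586.434814453125, -26.07775115966797), (66.35777282714844, 24.13912582397461), 2.03485107421875) 39.776367824333455 679
   36 46 ((585.13134765625, 50.76985549926758), (70.34314727783203, 22.992948532104492), 3.2357943058013916) 39.67334324355832 677
   172 192 ((617.8900756835938, 14.034454345703125), (34.43348693847656, 208.54808044433594), 2.3992719650268555) 180.96000780145667 6349
side
   70 82 ((563.4957275390625, 14.14830207824707), (99.32232666015625, 54.57832336425781), 3.5550284385681152) 76.56613769585658 561
   36 46 ((584.0708618164062, 50.53709411621094), (75.65279388427734, 32.938385009765625), 2.3235180377960205) 40.75822734863005 191
   59 71 ((679.9957885742188, 20.25098419189453), (12.239714622497559, 72.7788314819336), 3.813178062438965) 65.96565560735449 88
   245 275 ((679.1600952148438, -15.03674030303955), (20.48689079284
[... 504 characters left out ...]
5) 40.41747435685171 125
   36 46 ((592.7513427734375, 53.69200897216797), (47.107025146484375, 25.428913116455078), 0.5121479630470276) 41.021008674896926 69
   59 71 ((678.6893310546875, 35.869415283203125), (9.618853569030762, 33.46925354003906), 0.9660016298294067) 66.37720064615202 34
   59 71 ((681.8668823242188, -11.608014106750488), (12.262137413024902, 9.911333084106445), 88.1901626586914) 64.0585273723006 14
   245 275 ((677.5763549804688, -17.657264709472656), (18.793495178222656, 19.801319122314453), 88.56127166748047) 263.8452741996988 62
blank_center [([375.0, 320.8], 0.86), ([285.3, 158.8], 0.82)]
home []
knob_center [([304.3, 192.4], 0.57)]
crank_axis [([292.8, 211.3], 0.76)]
```

View pics/c6.png

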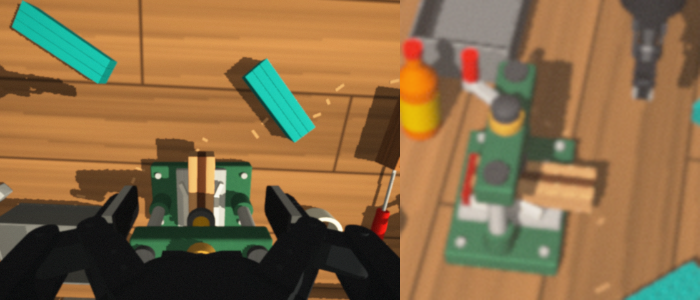

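Wrist: the blank sticks out 40 mm ahead of the bed and is centred and flat, so it is home. Next is the knob.

Emit:
arm_command(steps=[-0.4,-0.07,0,0,-0.9,-0.15,0,0,-0.9,-0.15,0,0,-0.9,-0.15,0,0,-0.9,-0.15,0,0,-0.9,-0.15,0,0,-0.9,-0.15,0,0,-0.9,-0.15,0,0,-0.9,-0.15,0,0,-0.6,-0.14,0,0,-0.34,-0.15,0,0,0,0,0,0,0,0,0,0])

```text
time_s: 17.58
ee_pos: [678.2, -21.0, 269.6]
tool_rot: [-0.001, -0.024, 1.0, -0.0]
ft_force: [-0.3, 0.6, 0.3]
gripper_width: 1.001
finger_force: 0.0
```

```bash
python3 - <<'E'
from fit import *
cal,p,d=snap('wrist','w7');X=cloud(cal,d)
hsv=cv2.cvtColor(p,cv2.COLOR_RGB2HSV); red=((hsv[...,0]<6)|(hsv[...,0]>174))&(hsv[...,1]>140)&(hsv[...,2]>70)&(X[...,2]>200)
print('wrist red',red.sum(),np.median(X[red],0) if red.any() else '')
if red.any(): P=X[red];P=P[P[:,2]>255];print(len(P),P.min(0),P.max(0)) if len(P) else 0
E
```

```text
17.5833 [678.177 -20.993 269.628] -177.27945538966802 1.0010254965629817 0.0 [-0.288  0.628  0.298]
wrist red 1746 [672.614 -18.648 263.698]
1271 [605.566 -64.472 255.032] [690.543  -7.845 439.062]
```

View pics/w7.png

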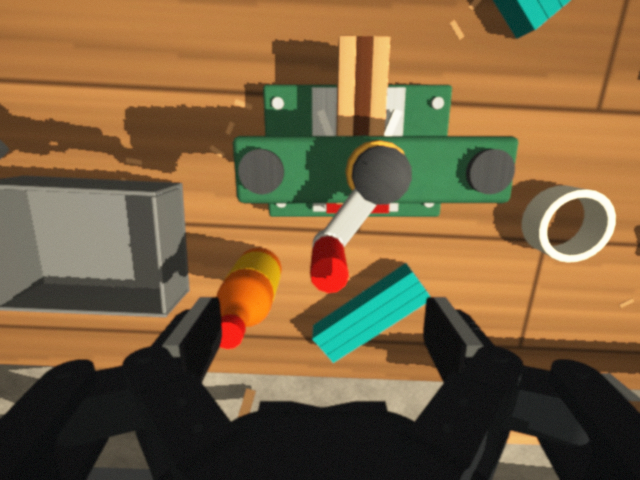

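The wrist view shows the knob top at (329,272) between the open fingers, the hub cap at (382,173), and the blank home between the guides. The bottle at (235,310) is low, so it clears the fingers.

```bash
python3 - <<'E'
from b import *
cal=imaging.get_calibration('wrist')
p,d=imaging.snapshot('wrist');X=cloud(cal,d)
print(atz(cal,(329,272),262.5),X[173,382],atz(cal,(382,173),X[173,382][2]))
P=X[(X[...,2]>260)&(X[...,2]<268)&(abs(X[...,0]-678)<18)&(abs(X[...,1]+18)<18)]
print(len(P),cv2.minEnclosingCircle(P[:,:2].astype(np.float32)))
P=X[(X[...,2]>215)&(X[...,2]<226)&(abs(X[...,0]-628)<25)&(abs(X[...,1]-14)<25)]
print(len(P),cv2.minEnclosingCircle(P[:,:2].astype(np.float32)))
P=X[(X[...,2]>176)&(X[...,2]<188)&(abs(X[...,0]-628)<50)&(abs(X[...,1]-14)<140)]
print(len(P),cv2.minAreaRect(P[:,:2].astype(np.float32)))
E
```

```text
[676.396 -17.793 262.5  ] [624.967  13.345 221.719] [624.967  13.345 221.719]
1146 ((677.566650390625, -18.002660751342773), 10.90559196472168)
2882 ((633.57470703125, 8.503837585449219), 27.406787872314453)
12320 ((627.5247802734375, 14.066986083984375), (49.73257827758789, 209.1670379638672), 2.694626569747925)
```

Emit:
arm_command(steps=[0.03,0.12,0,0,0,0,0.6,0,0,0,0.8,0,0,0,0.8,0,0,0,0.4,0,0,0,0,0,0,0,0,0])

```text
time_s: 18.27
ee_pos: [677.2, -17.1, 205.5]
tool_rot: [-0.0, -0.024, 1.0, 0.0]
ft_force: [0.4, 0.1, 1.0]
gripper_width: 0.996
finger_force: 0.0
```

Emit:
arm_command(steps=[0,0,0,0,0,0,0,0,0,0,0,0,0,0,0,0,0,0,0,0,0,0,0,0,0,0,0,0,0,0,0,0,0,0,0,0], fingers=1, squeeze=40)

```text
time_s: 19.02
ee_pos: [677.7, -17.4, 205.7]
tool_rot: [0.0, -0.024, 1.0, 0.0]
ft_force: [-1.0, 1.6, 3.5]
gripper_width: 0.244
finger_force: 39.3
```

```bash
cat > k.py <<'E'
from b import *
s,e,R=pose()
C=np.array([626.9,14.3]);v=e[:2]-C;th=np.degrees(np.arctan2(v[1],v[0]));t=np.array([v[1],-v[0]])/np.hypot(*v)
f=np.array(s['ft_force']);print('t',round(s['time_s'],2),'th',th,'press',th-2.7,'r',np.hypot(*v),'Ftan(resist)',-f[:2]@t,'Frad',f[:2]@v/np.hypot(*v),'fz',f[2],'z',e[2],s['finger_force'])
E
python3 k.py; python3 - <<'E'
import numpy as np
a=np.radians(-35-10*np.arange(37));x=-2.4*np.cos(a);y=2.4*np.sin(a)
for i in range(36): print(-35-10*i,round(x[i+1]-x[i],2),round(y[i+1]-y[i],2),end=' | ')
E
```

```text
t 19.02 th -31.96094251989795 press -34.66094251989795 r 59.84935862771634 Ftan(resist) 0.8904543577108777 Frad -1.677259284732245 fz 3.4683405553211384 z 205.69401630736195 39.30408883767086
-35 0.27 -0.32 | -45 0.32 -0.27 | -55 0.36 -0.21 | -65 0.39 -0.14 | -75 0.41 -0.07 | -85 0.42 0.0 | -95 0.41 0.07 | -105 0.39 0.14 | -115 0.36 0.21 | -125 0.32 0.27 | -135 0.27 0.32 | -145 0.21 0.36 | -155 0.14 0.39 | -165 0.07 0.41 | -175 0.0 0.42 | -185 -0.07 0.41 | -195 -0.14 0.39 | -205 -0.21 0.36 | -215 -0.27 0.32 | -225 -0.32 0.27 | -235 -0.36 0.21 | -245 -0.39 0.14 | -255 -0.41 0.07 | -265 -0.42 0.0 | -275 -0.41 -0.07 | -285 -0.39 -0.14 | -295 -0.36 -0.21 | -305 -0.32 -0.27 | -315 -0.27 -0.32 | -325 -0.21 -0.36 | -335 -0.14 -0.39 | -345 -0.07 -0.41 | -355 0.0 -0.42 | -365 0.07 -0.41 | -375 0.14 -0.39 | -385 0.21 -0.36 |
```

Emit:
arm_command(steps=[0.27,-0.32,0,0,0.32,-0.27,0,0,0.36,-0.21,0,0,0.39,-0.14,0,0,0.41,-0.07,0,0,0.42,0,0,0])

```text
time_s: 19.52
ee_pos: [628.4, -44.8, 205.8]
tool_rot: [0.005, -0.024, 1.0, -0.0]
ft_force: [9.6, 1.2, -2.1]
gripper_width: 0.243
finger_force: 39.3
```

```bash
python3 k.py
```

```text
t 19.52 th -88.5654362328083 press -91.2654362328083 r 59.154520177038464 Ftan(resist) 9.660232862713832 Frad -0.9869959823105192 fz -2.082242190974739 z 205.7807429831538 39.27714525925694
```

Emit:
arm_command(steps=[0.41,0.07,0,0,0.39,0.14,0,0,0.36,0.21,0,0,0.32,0.27,0,0,0.27,0.32,0,0])

```text
time_s: 19.93
ee_pos: [582.8, -25.0, 205.8]
tool_rot: [0.005, -0.023, 1.0, -0.002]
ft_force: [8.5, -4.2, -2.8]
gripper_width: 0.248
finger_force: 39.4
```

```bash
python3 k.py
```

```text
t 19.93 th -138.29440875354857 press -140.99440875354856 r 59.08322289758859 Ftan(resist) 8.769051721973572 Frad -3.5927971016720055 fz -2.7914600704865604 z 205.76412477336555 39.38899474995196
```

Emit:
arm_command(steps=[0.1,0.18,0,0,0.1,0.18,0,0])

```text
time_s: 20.1
ee_pos: [576.8, -17.2, 205.8]
tool_rot: [0.004, -0.023, 1.0, -0.003]
ft_force: [7.5, -6.0, -3.0]
gripper_width: 0.24
finger_force: 39.5
```

```bash
python3 k.py
```

```text
t 20.1 th -147.87580303146072 press -150.5758030314607 r 59.16674019415367 Ftan(resist) 9.094419833780986 Frad -3.1643639371122685 fz -3.015293263113939 z 205.76009566612703 39.514514383281494
```

Emit:
arm_command(steps=[0.07,0.19,0,0,0.07,0.2,0,0,0.04,0.2,0,0,0.03,0.21,0,0])

```text
time_s: 20.43
ee_pos: [569.1, 0.3, 205.7]
tool_rot: [0.002, -0.022, 1.0, -0.004]
ft_force: [2.5, -8.4, 1.5]
gripper_width: 0.243
finger_force: 39.9
```

Emit:
arm_command(steps=[0,0.21,0,0,0,0.21,0,0,-0.03,0.21,0,0,-0.04,0.2,0,0])

```text
time_s: 20.77
ee_pos: [567.5, 20.6, 205.6]
tool_rot: [-0.001, -0.022, 1.0, -0.004]
ft_force: [-4.2, -9.3, 6.3]
gripper_width: 0.244
finger_force: 40.5
```

Emit:
arm_command(steps=[-0.07,0.2,0,0,-0.07,0.19,0,0])

```text
time_s: 20.93
ee_pos: [569.4, 31.1, 205.6]
tool_rot: [-0.002, -0.022, 1.0, -0.003]
ft_force: [-7.0, -6.7, 7.8]
gripper_width: 0.243
finger_force: 40.7
```

```bash
python3 k.py
```

```text
t 20.93 th 163.70790685932602 press 161.00790685932603 r 59.954794297164675 Ftan(resist) 8.44281526475717 Frad 4.844466972915053 fz 7.826011067915457 z 205.57983356200575 40.69324535492342
```

Emit:
arm_command(steps=[-0.1,0.18,0,0,-0.11,0.18,0,0])

```text
time_s: 21.1
ee_pos: [573.2, 41.5, 205.6]
tool_rot: [-0.004, -0.022, 1.0, -0.002]
ft_force: [-9.5, -6.0, 10.3]
gripper_width: 0.241
finger_force: 40.9
```

```bash
python3 k.py
```

```text
t 21.1 th 153.15508482489057 press 150.45508482489058 r 60.14384205227084 Ftan(resist) 9.636110160547158 Frad 5.779367807591055 fz 10.270630661336831 z 205.5887401551201 40.86002300509335
```

Emit:
arm_command(steps=[-0.13,0.17,0,0,-0.14,0.15,0,0])

```text
time_s: 21.27
ee_pos: [579.2, 51.2, 205.6]
tool_rot: [-0.004, -0.023, 1.0, -0.001]
ft_force: [-10.3, -3.8, 10.7]
gripper_width: 0.241
finger_force: 40.9
```

```bash
python3 k.py
```

```text
t 21.27 th 142.2392264068708 press 139.53922640687082 r 60.313579210131515 Ftan(resist) 9.311895724992272 Frad 5.863041620200508 fz 10.745801638616312 z 205.56939383482236 40.916168191834004
```

Emit:
arm_command(steps=[-0.15,0.14,0,0,-0.17,0.13,0,0])

```text
time_s: 21.43
ee_pos: [586.7, 59.5, 205.6]
tool_rot: [-0.004, -0.023, 1.0, -0.001]
ft_force: [-10.0, -1.8, 10.7]
gripper_width: 0.243
finger_force: 40.9
```

```bash
python3 k.py
```

```text
t 21.43 th 131.593068182196 press 128.893068182196 r 60.496331834437655 Ftan(resist) 8.697087143669512 Frad 5.32496065976653 fz 10.733304903944415 z 205.580668671691 40.89545074457419
```

Emit:
arm_command(steps=[-0.18,0.11,0,0,-0.18,0.1,0,0])

```text
time_s: 21.6
ee_pos: [595.7, 66.3, 205.6]
tool_rot: [-0.004, -0.024, 1.0, -0.0]
ft_force: [-9.9, -1.9, 9.8]
gripper_width: 0.242
finger_force: 40.8
```

```bash
python3 k.py
```

```text
t 21.6 th 121.00322608241409 press 118.30322608241408 r 60.65717963830758 Ftan(resist) 9.463074802274905 Frad 3.5249674519486467 fz 9.790072407751119 z 205.57482842734726 40.84815707959933
```

Emit:
arm_command(steps=[-0.19,0.08,0,0,-0.2,0.06,0,0])

```text
time_s: 21.77
ee_pos: [605.4, 71.1, 205.6]
tool_rot: [-0.004, -0.024, 1.0, 0.0]
ft_force: [-9.5, 0.7, 9.5]
gripper_width: 0.241
finger_force: 40.8
```

```bash
python3 k.py
```

```text
t 21.77 th 110.78152293286996 press 108.08152293286996 r 60.729317743221145 Ftan(resist) 8.62414366258623 Frad 4.0310378132032545 fz 9.460772741175775 z 205.58342155441784 40.822084616229404
```

Emit:
arm_command(steps=[-0.2,0.04,0,0,-0.21,0.03,0,0])

```text
time_s: 21.93
ee_pos: [615.7, 74.1, 205.6]
tool_rot: [-0.004, -0.024, 1.0, 0.001]
ft_force: [-9.7, 1.0, 9.7]
gripper_width: 0.244
finger_force: 40.8
```

```bash
python3 k.py
```

```text
t 21.93 th 100.64041275537164 press 97.94041275537164 r 60.82292406163751 Ftan(resist) 9.362062923141597 Frad 2.826816006729625 fz 9.747052926748548 z 205.597350482704 40.78011960671574
```

Emit:
arm_command(steps=[-0.21,0.01,0,0,-0.21,-0.01,0,0])

```text
time_s: 22.1
ee_pos: [625.3, 75.2, 205.5]
tool_rot: [-0.005, -0.025, 1.0, 0.001]
ft_force: [-14.5, 2.0, 12.3]
gripper_width: 0.24
finger_force: 41.2
```

```bash
python3 k.py
```

```text
t 22.1 th 91.52639406837544 press 88.82639406837544 r 60.89744548884826 Ftan(resist) 14.471890778435666 Frad 2.4221432796392093 fz 12.317727155986903 z 205.52677260526607 41.15002744973026
```

Emit:
arm_command(steps=[-0.21,-0.03,0,0,-0.2,-0.04,0,0])

```text
time_s: 22.27
ee_pos: [634.8, 74.8, 205.6]
tool_rot: [-0.006, -0.025, 1.0, 0.002]
ft_force: [-14.2, 2.9, 11.0]
gripper_width: 0.237
finger_force: 41.1
```

```bash
python3 k.py
```

```text
t 22.27 th 82.59371055286088 press 79.89371055286088 r 60.98666237628775 Ftan(resist) 14.428475205525718 Frad 1.0973381708603742 fz 10.9518864819281 z 205.57385782860754 41.070223299020654
```

Emit:
arm_command(steps=[-0.2,-0.06,0,0,-0.19,-0.08,0,0])

```text
time_s: 22.43
ee_pos: [644.7, 72.6, 205.6]
tool_rot: [-0.006, -0.025, 1.0, 0.002]
ft_force: [-13.1, 4.9, 11.7]
gripper_width: 0.241
finger_force: 41.0
```

```bash
python3 k.py
```

```text
t 22.43 th 73.0067648919565 press 70.30676489195649 r 60.96537318147661 Ftan(resist) 13.929954216178308 Frad 0.8442754075447692 fz 11.69428477456222 z 205.58451126040677 41.04082301608287
```

Contact came at about 97° (world), where the push rose by 5 N. I'll wind 66° more, for a quarter turn past contact.

Emit:
arm_command(steps=[-0.18,-0.1,0,0,-0.18,-0.11,0,0,-0.17,-0.13,0,0,-0.15,-0.14,0,0,-0.14,-0.15,0,0,-0.13,-0.17,0,0,-0.11,-0.18,0,0,-0.1,-0.18,0,0,-0.08,-0.19,0,0,-0.06,-0.2,0,0,-0.04,-0.2,0,0,-0.03,-0.21,0,0,0,0,0,0])

```text
time_s: 23.52
ee_pos: [684.9, 31.8, 205.6]
tool_rot: [-0.001, -0.027, 1.0, 0.007]
ft_force: [-5.6, 11.4, 6.8]
gripper_width: 0.237
finger_force: 40.8
```

```bash
python3 k.py
```

```text
t 23.52 th 16.777492109033094 press 14.077492109033095 r 60.62477007865619 Ftan(resist) 12.519156989214947 Frad -2.101254379126643 fz 6.752160976953484 z 205.64591307116365 40.77473251323681
```

Emit:
arm_command(steps=[-0.02,-0.18,0,0,0,-0.18,0,0,0,0,0,0])

```text
time_s: 23.77
ee_pos: [686.6, 23.9, 205.7]
tool_rot: [-0.001, -0.028, 1.0, 0.007]
ft_force: [-3.7, 13.8, 5.2]
gripper_width: 0.241
finger_force: 40.6
```

```bash
python3 k.py
```

```text
t 23.77 th 9.171370420727403 press 6.4713704207274025 r 60.50055984235284 Ftan(resist) 14.21019697151525 Frad -1.4592674754939767 fz 5.246470254388855 z 205.66218099939144 40.636169257195434
```

Emit:
arm_command(steps=[0,0.15,0,0,0,0.15,0,0,0,0,0,0])

```text
time_s: 24.02
ee_pos: [686.6, 23.9, 205.6]
tool_rot: [-0.0, -0.025, 1.0, 0.002]
ft_force: [-1.8, 5.0, 5.2]
gripper_width: 0.244
finger_force: 40.5
```

```bash
python3 k.py
```

```text
t 24.02 th 9.116558888030209 press 6.416558888030209 r 60.50281605809128 Ftan(resist) 5.251031911460046 Frad -1.002714692743502 fz 5.171069276079946 z 205.64705427471068 40.51704882265767
```

Emit:
arm_command(steps=[0,0.15,0,0,0,0,0,0])

```text
time_s: 24.18
ee_pos: [686.7, 23.9, 205.7]
tool_rot: [0.0, -0.024, 1.0, -0.0]
ft_force: [-1.1, 1.6, 4.7]
gripper_width: 0.245
finger_force: 40.5
```

Emit:
arm_command(steps=[0,0,0,0,0,0,0,0,0,0,0,0,0,0,0,0,0,0,0,0,0,0,0,0,0,0,0,0,0,0,0,0,0,0,-0.5,0,0,0,-1,0,0,0,-1,0,0,0,-0.5,0,0,0,0,0,0,0,0,0], fingers=0)

```text
time_s: 25.35
ee_pos: [686.9, 24.7, 280.8]
tool_rot: [0.001, -0.024, 1.0, 0.0]
ft_force: [-0.6, 0.6, -0.5]
gripper_width: 1.003
finger_force: 0.0
```

```bash
python3 - <<'E'
from fit import *
cal,p,d=snap('wrist','w8');X=cloud(cal,d)
P=X[(X[...,2]>259)&(X[...,2]<268)&(abs(X[...,0]-680)<30)&(abs(X[...,1]-24)<30)]
if len(P):
    c,r=cv2.minEnclosingCircle(P[:,:2].astype(np.float32));print('knob',c,r,np.degrees(np.arctan2(c[1]-14.3,c[0]-626.9)))
rects(X,d,70,82,560,12,75,45,200);rects(X,d,36,46,560,12,60,60,200)
E
```

```text
25.35 [686.927  24.655 280.799] -177.24393182793594 1.0028216151533573 0.0 [-0.554  0.561 -0.477]
knob (686.656494140625, 23.245140075683594) 11.038143157958984 8.513572594904893
   70 82 ((554.6966552734375, 11.468790054321289), (85.75389099121094, 47.99747085571289), 2.2576282024383545) 75.82540135216941 4524
   36 46 ((575.8238525390625, -26.618671417236328), (43.68593978881836, 23.309696197509766), 2.371613025665283) 39.89909324524458 733
   36 46 ((572.2147216796875, 49.78607940673828), (43.71482467651367, 24.08417320251465), 2.646667003631592) 39.754832744496 767
```

View pics/w8.png

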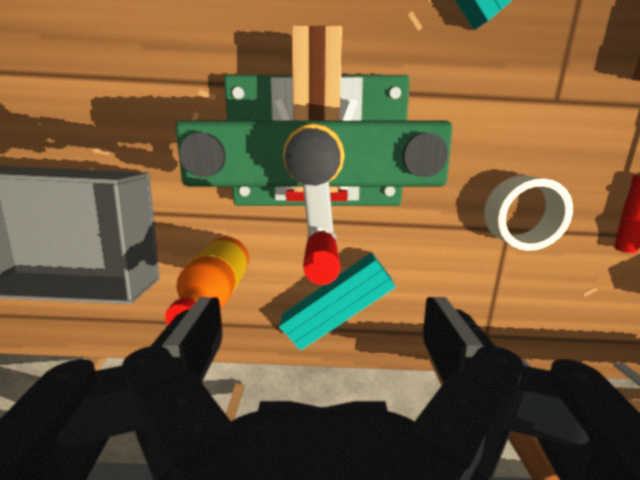

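The knob is released at 8.5° (pixel 322,255), the blank is still home, the gripper is clear and the bystanders are in place. I'm handing in.

```bash
python3 -c "
from bench import arm;print(arm.hand_in())"
```

```text
the job is handed in; nothing more can be done
None
```

The blank is home against the stop and clamped about a quarter turn (88–90° by the measured crank angle) past the contact felt at the knob. The crank is released, the bystanders I could see were not moved, and the job was handed in at about 25 s; no verdict came back and the clamping force itself was not measured.

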